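# Press a snap cap home with locking forceps and release the ratchet

## Robot

A 6-joint arm with a two-finger parallel gripper is mounted at the origin on a cart in front of the work surface, level with it; the furniture and walls round the work are solid. World frame = base frame: x ahead of the robot, y to its left, z up, the work surface at z = 0. Lengths are in mm, angles in rad, forces in N, time in s.
With the tool pointing down it reaches from about 275 to 750 mm from the base axis. Payload 10.2 kg.
Tool frame: the origin (TCP) lies at the very end of the fingers, on their centre line; the grasp point (between the pads) lies 19 mm behind it; z points along the fingers, y is the line along which they close (so a half turn about z gives the same grasp; the last joint's range is limited). The gripper opens to 85 mm and grips with 20 to 120 N. Pads are 22 mm wide; open, the fingers measure 114 mm over their backs; the gripper's body (76 mm by 85 mm) begins 54 mm behind the grasp point. The pads swing forward as they close: fully open they stand 13 mm farther back than shut.
Start: joints at [1.121, 0.313, 1.498, -0, 1.331, -0.223], TCP at [118.064, 511.558, 231.294] pointing down, gripper open.
Joint ranges: [-2.94, 2.94], [-0.97, 2.17], [0.19, 2.56], [-1.23, 4.37], [0.02, 3.11], [-2.88, 2.88]. Speed limits (rad/s): [2.39, 2.39, 3.01, 3.14, 3.14, 3.14].

## Interface

Orientations are given as a unit quaternion [w, x, y, z].
In Python, from rig import * gives the robot as it stands. The module is installed in compiled form; this text tells all that it offers.
- The arm moves only by the shell command python3 -m crank 'ROWS' [FORCE]. ROWS is JSON, a list that holds one entry, the list of rows, each a list of 7 numbers: the shift along the tool's x, y, z in units of 25 mm (1.0 is 25 mm), then the turn, a rotation vector about the tool's x, y, z in units of 8 degrees (1.0 is 8 degrees), then the finger opening in mm, from 0 to 85.4. A call has exactly 8 rows; each row shifts and turns the commanded pose from where the row before left it, along the tool's axes as they then stand; what a row does not reach is not made up. A row lasts 1/10 s, in which the tool goes at most 50 mm and 8.59 degrees, less where a joint would pass 70% of its speed; a pose out of reach is approached as far as the arm can. A call is refused whole if a number of a shift passes 1 or a number of a turn 1, either way. A call with a gripper value outside its range is refused whole. The fingers move at their own pace and stop on an object; FORCE is the grip in N (left out, the last holds). Time passes only in rows, so rows that do not move let the fingers close, or fill a call up. It gives the time, the measured TCP pose, the force, the opening and the grip force at its end, in the units of the state.
- sense(): the state, without advancing time (a new reading comes with each control period).
- capture(name): name is "side" or "top"; returns the picture (400x640x3 uint8, blue, green, red); there is no depth.
- camera_model(name): a dict with "fx", "fy", "cx", "cy" (pixels), "k1" (the pictures are not rectified: a ray, as slopes to the right and down, at radius r is drawn at 1 + k1 r^2 times it, then the intrinsics apply), "world_from_camera" (4x4, takes a point from camera to world coordinates). Camera axes: x right, y up, looking along -z (the intrinsics and any distortion apply to the point x, -y, -z); pixel columns grow to the right and rows downward; lengths in mm; the calibration is good to about 2 mm. A picture is of the moment at which its call begins. camera_model takes no time and is no camera call.
- finish_job(): hands the job in; it is judged then, once.
The state is a dict: "time_s": time; "joints": joint angles; "dq": joint speeds; "tau": joint torques, N m; "eef_pos": TCP position; "ee_rot": TCP orientation; "force": force on the tool from outside, world axes, zero at the start; "wrist_torque": the same for the moment, N m; "grip_width": opening from 0.0 (shut) to 1.0 (fully open); "grip_force": force on a finger pad.
Only numpy, scipy, OpenCV 4.12 (cv2) and the standard library are available. Lean on these libraries where they do the work, as an engineer would, in place of code of your own. Each camera call takes 0.05 s, during which the arm holds its last target. There are 200 camera calls.

## Task

Close the locking forceps on the grey stand until the jaws have pressed the snap cap fully home on its seat and the ratchet holds the handles shut by itself, and take your hand right off for a second so that this can be seen. Then unlock the ratchet by pressing the movable ring handle sideways to the plane of the forceps, that is down towards the stand, and let the handles go all the way open, leaving the cap home. Be gentle, never more than about 14 N on the forceps, and leave the things around undisturbed.

Things in the scene. Friction and masses are not known exactly. Their poses are not given: they have to be found in the camera images.
- stand: Grey steel foot plate, 90 x 220 x 10 mm, fixed to the table, carrying steel ring-handled locking forceps that lie flat, shanks 45 mm above the table. Origin on the table under the pivot; plate from 75 mm at +y to 145 mm at -y, 45 mm either way in x. From the pivot -y leads to the ring handles, +y to the jaws. The ring on the +x side is fixed, the one on the -x side moves. Loose bobbins lie on it.
- pivot (a point): Pivot of the forceps, 45 mm above the table; the moving half turns about the upright line through it. The hub there is 20 mm across. A tall wire rack stands right of the table from 0.33 m right of the robot's middle, the sewing machine between robot and table back: come in between them, from high up.
- moving_ring (a point): Centre of the movable ring handle: steel ring, 35 mm outside, 21 mm inside diameter, of 7 mm round bar, 45 mm above the table and 127 mm from the pivot. It sweeps an arc about the pivot towards the fixed ring as the handles close. A finger on it may hold it by friction.
- fixed_ring (a point): Centre of the fixed ring handle, same size and height, 127 mm from the pivot. A curved ratchet arm, its top 58 mm above the table, reaches from the fixed shank over the movable shank 88 mm from the pivot, about 37 mm nearer the pivot than the ring centres; four teeth hang from it.
- closing (a joint): Turn of the moving half, rad: 0 = open (a spring holds it there, 2 N at the ring, 3 N closed), grows as the movable ring is pushed to the fixed one, stop 0.42. The ratchet clicks and then holds it at about 0.11, 0.19, 0.27 or 0.35. The jaw meets the cap anywhere from 0.04 to 0.24 and has it home 0.11 later; until home the ring takes 3 to 9 N, clicks included, then rising over 1 N per mm.
- sideways (a joint): Springy sideways bend of the movable handle, rad: 0 = at rest, grows as its ring is pressed down (107 mm lever), stop 0.12. The teeth part at 0.06 (6 mm down at the ring, about 5 N), the stop is met at 8 N. Pressed down, the handle may swing open, though friction of the finger can hold it; let up before closing is below 0.08, a tooth catches it again.
- snap_cap (a joint): Slide of the cap on its seat, m: 0 = 5 mm off its seat, 0.005 = fully home. It is stiff (7 N at the jaw) and stays where pushed. The cap, a plain aluminium dome 15 mm across and 9 mm high, stands between the jaws 45 mm from the pivot, on a dark anvil block, facing the stand's +x; the anvil stands up to 4 mm nearer the moving jaw or farther from it from start to start.
- bobbin_white: White bobbin, 20 mm across, 12 mm high, standing loose on the stand beside the jaws; bystander. Origin under its centre.
- bobbin_teal: Dark bobbin, 20 mm across, 12 mm high, standing loose on the stand near the pivot; bystander. Origin under its centre.
- thimble: Thimble, 18 mm across, 22 mm high, on the table; bystander. Origin under its centre.
- rolled_tape: Rolled measuring tape, 49 x 52 x 15 mm, on the table; bystander. Origin under its centre.
- spool_grey: Large spool, 54 mm across, 86 mm high, on the table; bystander. Origin under its centre.

How it is judged (in metres and radians):
On the way, in this order (a step that is already met when the one before it is completed fails the run):
1. the cap is home (within 0.8 mm), the ratchet holds the handles shut and the robot does not touch the forceps, for half a second (value of joint snap_cap above 0.0042 m and value of joint closing above 0.08 rad and value of joint sideways below 0.02 rad and contact force between each of the arm, the fingers and stand below 0.05 N), for 0.5 s.
2. the movable handle is pressed sideways until the ratchet teeth part (value of joint sideways above 0.05 rad), for 0.05 s.
At the end, for the whole second after the job is handed in: The handles are fully open (closing below 0.05 rad) and at rest, the movable handle is back in its plane (sideways below 0.02 rad), and the snap cap is home within 0.8 mm (value of joint closing below 0.05 rad and value of joint sideways below 0.02 rad and value of joint snap_cap above 0.0042 m and velocity of joint closing below 0.05 rad/s); the robot touches nothing.
It fails at once if the robot loads the forceps or their stand with more than 14 N (contact force between any of the arm, the fingers and stand above 14 N).
It fails at once if a loose bystander (either bobbin, thimble, rolled tape, grey spool) is moved more than 15 mm (distance of any of bobbin_white, bobbin_teal, thimble, rolled_tape, spool_grey from where it was at the start of the episode above 0.015 m).
It also fails if it takes over 54 s, if anything falls off the work surface, if the arm or the gripper's body presses on something with over 40 N, if the wrist force passes 120 N, or if a joint passes its speed limit or range.

## Working session

There is one attempt and no reset: what is moved stays moved. The work goes in short steps, Python scripts to look and compute and a shell command to move; the robot and the scene stay as the last step left them, time stands still between calls to the robot, and variables do not carry over. Pictures are saved under pics/ and viewed, at most 10 in all, crops included, and the job is handed in when it is done.

```bash
mkdir -p pics; cat > h.py <<'E'
from rig import *
import numpy as np, cv2
def ray(cam,u,v):
    m=camera_model(cam); x=(u-m["cx"])/m["fx"]; y=(v-m["cy"])/m["fy"]
    a,b=x,y
    for _ in range(20):
        s=1+m["k1"]*(a*a+b*b); a,b=x/s,y/s
    T=np.array(m["world_from_camera"]); d=T[:3,:3]@np.array([a,-b,-1.]); return T[:3,3],d/np.linalg.norm(d)
def atz(cam,u,v,z):
    o,d=ray(cam,u,v); return o+d*(z-o[2])/d[2]
def tri(p,q):
    (o1,d1),(o2,d2)=ray("side",*p),ray("top",*q)
    t=np.linalg.lstsq(np.c_[d1,-d2],o2-o1,rcond=None)[0]
    a,b=o1+t[0]*d1,o2+t[1]*d2; return (a+b)/2,np.linalg.norm(a-b)
def proj(cam,P):
    m=camera_model(cam); T=np.array(m["world_from_camera"]); c=T[:3,:3].T@(np.asarray(P)-T[:3,3])
    a,b=c[0]/-c[2],-c[1]/-c[2]; s=1+m["k1"]*(a*a+b*b); return m["fx"]*a*s+m["cx"],m["fy"]*b*s+m["cy"]
E
python3 - <<'E'
from h import *
for n in("side","top"):
    cv2.imwrite(f"pics/{n}0.png",capture(n)); m=camera_model(n); print(n,m["fx"],m["k1"],np.round(m["world_from_camera"],2).tolist())
s=sense(); print(s["eef_pos"],s["ee_rot"],s["force"],s["time_s"])
E
```

```text
side 447.629707668915 0.031949974545778324 [[-1.0, 0.07, -0.06, 556.65], [-0.09, -0.57, 0.81, 696.26], [0.02, 0.82, 0.58, 577.15], [0.0, 0.0, 0.0, 1.0]]
top 405.605760444212 -0.08912424734133964 [[0.0, 1.0, -0.05, 552.34], [-1.0, 0.0, 0.01, 1.49], [0.01, 0.05, 1.0, 943.0], [0.0, 0.0, 0.0, 1.0]]
[117.97599309 511.35421047 230.81851968] [-1.70972353e-04  1.13161302e-01  9.93576486e-01 -5.06652419e-04] [-0.25948528 -0.37837979 -0.15863691] 0.1
```

View pics/side0.png

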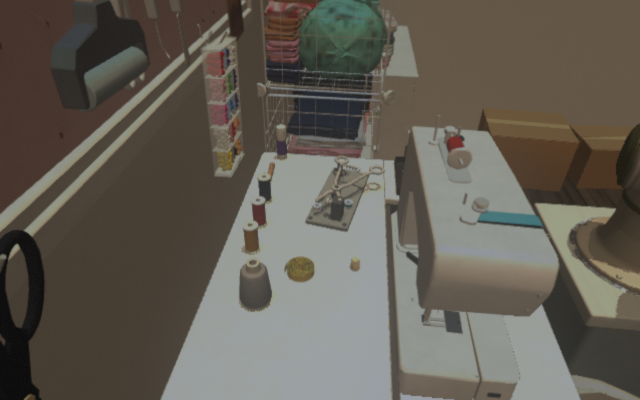

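View pics/top0.png

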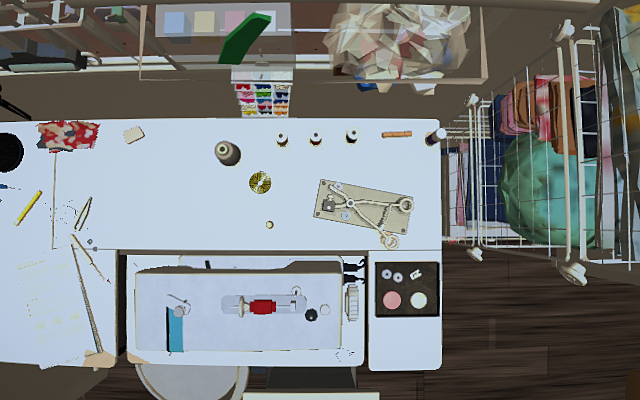

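The side view shows the stand around (340,195). The top view shows the pivot near (352,204), with rings near (405,204) and (390,241). I'll enlarge both.

```bash
python3 - <<'E'
import cv2
a=cv2.imread("pics/top0.png")[170:260,305:425]; b=cv2.imread("pics/side0.png")[145:235,295:395]
cv2.imwrite("pics/tc.png",cv2.resize(a,None,fx=6.6,fy=6.6,interpolation=cv2.INTER_CUBIC))
cv2.imwrite("pics/sc.png",cv2.resize(b,None,fx=6.6,fy=6.6,interpolation=cv2.INTER_CUBIC))
E
```

```text
(no output)
```

View pics/tc.png

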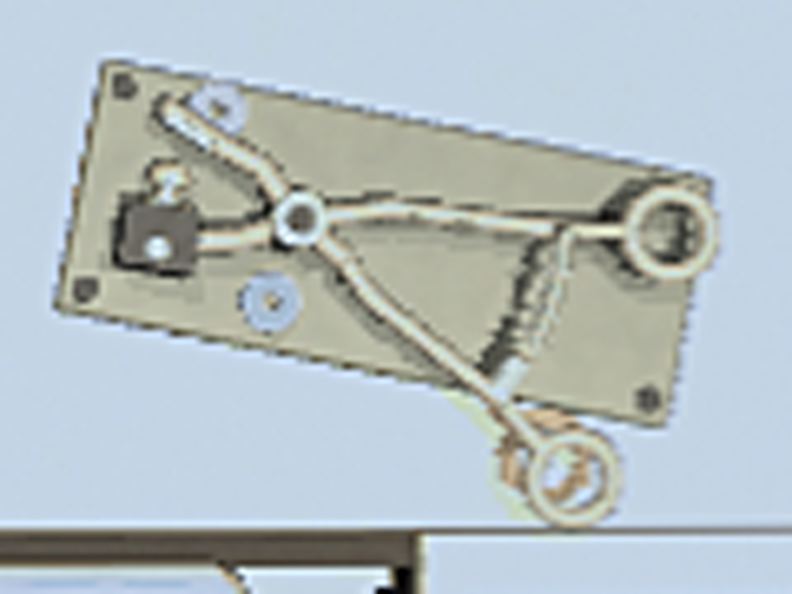

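View pics/sc.png

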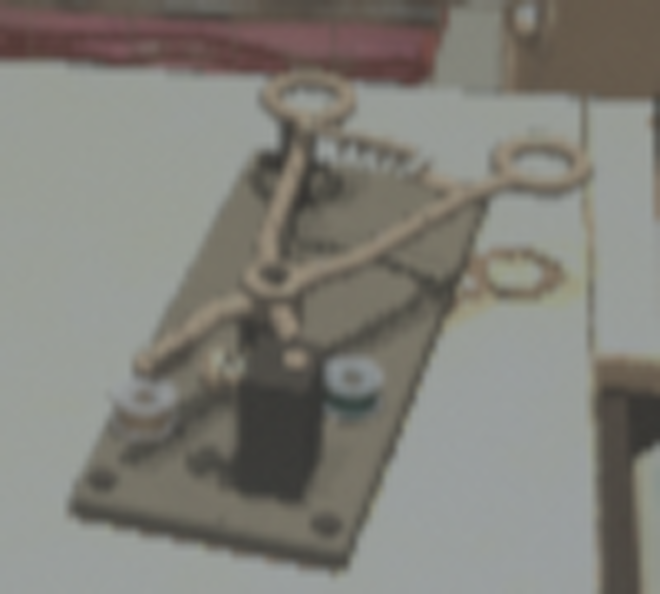

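Crop pixels: in the top view, pivot (300,218), fixed ring (669,231), moving ring (572,478). In the side view, pivot (273,280), fixed ring (308,100), moving ring (542,163). The cap is on the +x face of the anvil, and the moving jaw is well open.

```bash
python3 - <<'E'
from h import *
f=lambda x,y,ox,oy:((x+.5)/6.6-.5+ox,(y+.5)/6.6-.5+oy)
T={"piv":(300,218),"fix":(669,231),"mov":(572,478),"cap":(168,182)}
S={"piv":(273,280),"fix":(308,100),"mov":(542,163),"cap":(225,362)}
P={}
for k in T:
    p,e=tri(f(*S[k],295,145),f(*T[k],305,170)); P[k]=p; print(k,p.round(1),round(e,1), atz("top",*f(*T[k],305,170),45).round(1))
for k in("fix","mov"): 
    d=P[k]-P["piv"]; print(k,np.hypot(*d[:2]),np.degrees(np.arctan2(d[1],d[0])))
c=[(105,62),(710,178),(663,425),(57,310)]
q=[atz("top",*f(*p,305,170),10) for p in c]; print(np.round(q,1).tolist())
for i in range(4): print(np.linalg.norm(q[i]-q[i-1]))
for n,p,z in(("bobW",(218,106),22),("bobT",(270,300),22)): print(n,atz("top",*f(*p,305,170),z).round(1))
print(atz("top",440,250,0),atz("top",330,262,0), atz("top",445,130,0))
s=sense(); print(s["eef_pos"],s["ee_rot"],s["time_s"])
E
```

```text
piv [590.9 -85.4  51.6] 0.4 [591. -86.  45.]
fix [ 587.1 -211.2   44.8] 0.4 [ 586.9 -211.1   45. ]
mov [ 504.3 -177.4   45.9] 1.0 [ 503.7 -177.6   45. ]
cap [602.8 -41.4  49.7] 0.0 [603.  -41.6  45. ]
fix 125.86325785286301 -91.74977670664009
mov 126.43042030389418 -133.26940793928128
[[647.0, -21.2, 10.0], [606.9, -234.2, 10.0], [520.3, -216.8, 10.0], [560.3, -4.6, 10.0]]
88.33840673369046
216.71164978602982
88.37212502548535
215.92386875117148
bobW [630.7 -60.   22. ]
bobT [563.7 -77.9  22. ]
[ 482.22163002 -301.99449714    0.        ] [455.14664735 -43.77752596   0.        ] [ 766.73241972 -318.47512568    0.        ]
[117.97599309 511.35421047 230.81851968] [-1.70972353e-04  1.13161302e-01  9.93576486e-01 -5.06652419e-04] 0.1
```

```bash
cat >> h.py <<'E'
from scipy.spatial.transform import Rotation as Ro
def R():
    q=sense()["ee_rot"]; return Ro.from_quat([q[1],q[2],q[3],q[0]])
def to(P,rows=8,yaw=None):
    "yaw: wanted world angle (deg) of tool x; prints per-row units"
    s=sense(); r=R(); d=np.asarray(P)-s["eef_pos"]; out=r.inv().apply(d)/25/rows
    print("at",s["eef_pos"].round(1),"t",round(s["time_s"],2),"F",np.round(s["force"],2),"row shift",out.round(3),end=" ")
    if yaw is not None:
        c,n=np.cos(np.radians(yaw)),np.sin(np.radians(yaw)); W=Ro.from_matrix(np.array([[c,n,0],[n,-c,0],[0,0,-1]]).astype(float))
        print("turn",((r.inv()*W).as_rotvec(degrees=True)/8/rows).round(3),end="")
    print()
E
python3 - <<'E'
from h import *
for s,t in(((456,143),(263,306)),((475,205),(180,300)),((510,218),(176,330))): print(tri(s,t))
to([118,511,440],8,148)
E
python3 -m crank '[[[0,0,-1,0,0,0.3,0],[0,0,-1,0,0,0.3,0],[0,0,-1,0,0,0.3,0],[0,0,-1,0,0,0.3,0],[0,0,-1,0,0,0.3,0],[0,0,-1,0,0,0.3,0],[0,0,-1,0,0,0.3,0],[0,0,-1,0,0,0.3,0]]]' 20
python3 -c "
from h import *
to([330,420,440],8,148)"
```

```text
(array([407.00405287,  81.10587732, 258.3812737 ]), np.float64(1.3639060556392155))
(array([408.27365812, 226.52962203, 248.23719677]), np.float64(11.86949202273185))
(array([359.69633025, 235.23939073, 239.22647527]), np.float64(0.6912449814954128))
at [118.  511.4 230.8] t 0.1 F [-0.26 -0.38 -0.16] row shift [-0.    -0.003 -1.046] turn [-0.001 -0.     0.297]
time_s: 0.9
eef_pos: [118.0, 511.4, 432.0]
ee_rot: [-0.0, 0.278, 0.961, -0.0]
force: [-0.5, -0.7, 0.5]
grip_width: -0.002
grip_force: 0.0
at [118.  511.4 432. ] t 0.9 F [-0.5  -0.67  0.53] row shift [-1.14  0.18 -0.04] turn [-0.001  0.    -0.005]
```

```bash

python3 -m crank '[[[-0.98,0.14,0,0,0,0,0],[-0.98,0.14,0,0,0,0,0],[-0.98,0.14,0,0,0,0,0],[-0.98,0.14,0,0,0,0,0],[-0.98,0.14,0,0,0,0,0],[-0.98,0.14,0,0,0,0,0],[-0.98,0.14,0,0,0,0,0],[-0.98,0.14,0,0,0,0,0]]]'|head -2
python3 -m crank '[[[-0.73,-0.22,0,0,0,0,0],[-0.73,-0.22,0,0,0,0,0],[-0.73,-0.22,0,0,0,0,0],[-0.73,-0.22,0,0,0,0,0],[-0.73,-0.22,0,0,0,0,0],[-0.73,-0.22,0,0,0,0,0],[-0.73,-0.22,0,0,0,0,0],[-0.73,-0.22,0,0,0,0,0]]]'|head -2
python3 -m crank '[[[-0.73,-0.22,0,0,0,0,0],[-0.73,-0.22,0,0,0,0,0],[-0.73,-0.22,0,0,0,0,0],[-0.73,-0.22,0,0,0,0,0],[-0.73,-0.22,0,0,0,0,0],[-0.73,-0.22,0,0,0,0,0],[-0.73,-0.22,0,0,0,0,0],[-0.73,-0.22,0,0,0,0,0]]]'|head -4
python3 -c "
from h import *
to([470,-145,430],16,148)"
```

```text
time_s: 1.7
eef_pos: [299.7, 430.3, 431.0]
time_s: 2.5
eef_pos: [399.4, 315.1, 431.0]
time_s: 3.3
eef_pos: [499.5, 200.1, 430.9]
ee_rot: [-0.0, 0.277, 0.961, -0.0]
force: [-0.5, -0.2, 0.5]
at [499.5 200.1 430.9] t 3.3 F [-0.54 -0.21  0.54] row shift [-0.397 -0.77   0.003] turn [-0.    -0.    -0.002]
```

```bash

python3 -m crank '[[[-0.4,-0.77,0,0,0,0,0],[-0.4,-0.77,0,0,0,0,0],[-0.4,-0.77,0,0,0,0,0],[-0.4,-0.77,0,0,0,0,0],[-0.4,-0.77,0,0,0,0,0],[-0.4,-0.77,0,0,0,0,0],[-0.4,-0.77,0,0,0,0,0],[-0.4,-0.77,0,0,0,0,0]]]'|head -2
python3 -m crank '[[[-0.4,-0.77,0,0,0,0,0],[-0.4,-0.77,0,0,0,0,0],[-0.4,-0.77,0,0,0,0,0],[-0.4,-0.77,0,0,0,0,0],[-0.4,-0.77,0,0,0,0,0],[-0.4,-0.77,0,0,0,0,0],[-0.4,-0.77,0,0,0,0,0],[-0.4,-0.77,0,0,0,0,0]]]'|head -4
python3 -c "
from h import *
to([470,-145,130],16,148)
cv2.imwrite('pics/a.png',np.vstack([capture('top')[150:350,200:500],capture('side')[60:260,200:500]]))"
```

```text
time_s: 4.1
eef_pos: [484.5, 27.0, 431.0]
time_s: 4.9
eef_pos: [470.2, -146.0, 431.0]
ee_rot: [-0.0, 0.277, 0.961, 0.0]
force: [0.3, 1.5, -0.7]
at [ 470.2 -146.   431. ] t 4.9 F [ 0.27  1.55 -0.72] row shift [0.001 0.002 0.753] turn [-0.    -0.    -0.002]
```

View pics/a.png

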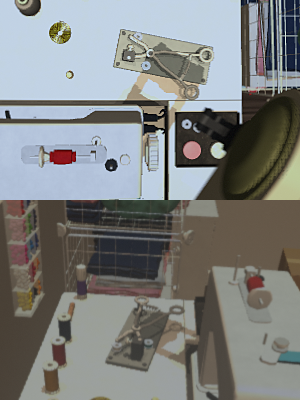

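The arm is high above the rings, between machine and rack, and the forceps are untouched. Descending.

```bash

python3 -m crank '[[[0,0,1,0,0,0,0],[0,0,1,0,0,0,0],[0,0,1,0,0,0,0],[0,0,1,0,0,0,0],[0,0,1,0,0,0,0],[0,0,1,0,0,0,0],[0,0,1,0,0,0,0],[0,0,1,0,0,0,0]]]'|head -4
python3 -m crank '[[[-0.05,-0.06,1,0,0,0,0],[-0.05,-0.06,1,0,0,0,0],[-0.05,-0.06,1,0,0,0,0],[-0.05,-0.06,0.6,0,0,0,0],[0,0,0,0,0,0,0],[0,0,0,0,0,0,0],[0,0,0,0,0,0,0],[0,0,0,0,0,0,0]]]'
python3 -c "
from h import *
to([471,-157,34],8,148)
a=cv2.resize(capture('top')[170:280,305:425],None,fx=4,fy=4,interpolation=2);b=cv2.resize(capture('side')[135:245,295:395],None,fx=4,fy=4,interpolation=2)
cv2.imwrite('pics/b.png',np.hstack([a,b[:440]])[:440,:800])"
```

```text
time_s: 5.8
eef_pos: [470.3, -144.2, 230.3]
ee_rot: [-0.0, 0.277, 0.961, 0.0]
force: [0.1, -0.9, 0.4]
time_s: 6.6
eef_pos: [471.8, -152.9, 142.2]
ee_rot: [0.001, 0.277, 0.961, -0.0]
force: [0.5, -0.1, 0.1]
grip_width: 0.003
grip_force: 0.0
at [ 471.8 -152.9  142.2] t 6.6 F [ 0.54 -0.06  0.05] row shift [-0.007 -0.02   0.541] turn [ 0.     0.001 -0.003]
```

View pics/b.png

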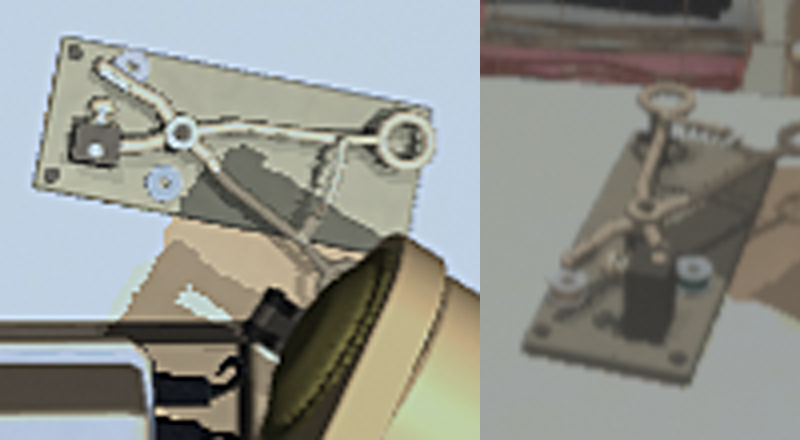

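```bash

python3 -m crank '[[[0,-0.02,1,0,0,0,0],[0,-0.04,1,0,0,0,0],[0,-0.04,1,0,0,0,0],[0,-0.04,0.8,0,0,0,0],[0,-0.04,0.5,0,0,0,0],[0,0,0,0,0,0,0],[0,0,0,0,0,0,0],[0,0,0,0,0,0,0]]]'
python3 -c "
from h import *
for i in range(3): to([471,-157,34],8,148); capture('side')"
```

```text
time_s: 7.5
eef_pos: [469.6, -156.9, 34.8]
ee_rot: [0.001, 0.277, 0.961, -0.0]
force: [0.1, -0.4, 0.2]
grip_width: -0.007
grip_force: 0.0
at [ 469.6 -156.9   34.8] t 7.5 F [ 0.12 -0.44  0.19] row shift [-0.006  0.004  0.004] turn [ 0.     0.002 -0.003]
at [ 469.5 -156.9   34.8] t 7.55 F [ 1.31 -0.17 -0.06] row shift [-0.006  0.004  0.004] turn [ 0.     0.002 -0.003]
at [ 469.4 -156.9   34.6] t 7.6 F [0.8  0.06 0.61] row shift [-0.007  0.004  0.003] turn [ 0.     0.001 -0.003]
```

```bash
cat > m.py <<'E'
from h import *
F=[]
for i in range(4): F.append(sense()["force"]); im=capture("side")
F=np.mean(F,0); s=sense(); u=np.array([.848,-.53,0]); p=s["eef_pos"]
print("t",round(s["time_s"],2),"prog %.1f"%(u@(p-[469.5,-157,0])),"z %.1f"%p[2],"push %.1f"%(-u@F),"lat %.1f"%(F@[.53,.848,0]),"Fz %.1f"%F[2])
E
python3 -m crank '[[[-0.04,0,0,0,0,0,0],[-0.04,0,0,0,0,0,0],[-0.04,0,0,0,0,0,0],[-0.04,0,0,0,0,0,0],[-0.04,0,0,0,0,0,0],[-0.04,0,0,0,0,0,0],[-0.04,0,0,0,0,0,0],[-0.04,0,0,0,0,0,0]]]' >/dev/null; python3 m.py
python3 -m crank '[[[-0.03,0,0,0,0,0,0],[-0.03,0,0,0,0,0,0],[-0.03,0,0,0,0,0,0],[-0.03,0,0,0,0,0,0],[-0.03,0,0,0,0,0,0],[0,0,0,0,0,0,0],[0,0,0,0,0,0,0],[0,0,0,0,0,0,0]]]' >/dev/null; python3 m.py
python3 -m crank '[[[-0.03,0,0,0,0,0,0],[-0.03,0,0,0,0,0,0],[-0.03,0,0,0,0,0,0],[-0.03,0,0,0,0,0,0],[-0.03,0,0,0,0,0,0],[0,0,0,0,0,0,0],[0,0,0,0,0,0,0],[0,0,0,0,0,0,0]]]' >/dev/null; python3 m.py
```

```text
t 8.65 prog 7.3 z 33.8 push -0.4 lat -0.0 Fz -0.4
t 9.65 prog 11.1 z 33.8 push -0.1 lat 0.1 Fz -0.0
t 10.65 prog 14.8 z 33.8 push 3.1 lat -1.9 Fz -0.4
```

```bash

python3 -m crank '[[[-0.03,0,0,0,0,0,0],[-0.03,0,0,0,0,0,0],[-0.03,0,0,0,0,0,0],[-0.03,0,0,0,0,0,0],[-0.03,0,0,0,0,0,0],[0,0,0,0,0,0,0],[0,0,0,0,0,0,0],[0,0,0,0,0,0,0]]]' >/dev/null; python3 m.py
python3 -m crank '[[[-0.03,0,0,0,0,0,0],[-0.03,0,0,0,0,0,0],[-0.03,0,0,0,0,0,0],[-0.03,0,0,0,0,0,0],[-0.03,0,0,0,0,0,0],[0,0,0,0,0,0,0],[0,0,0,0,0,0,0],[0,0,0,0,0,0,0]]]' >/dev/null; python3 m.py
```

```text
t 11.65 prog 18.6 z 33.8 push 2.7 lat -1.1 Fz 0.4
t 12.65 prog 22.0 z 33.6 push 4.4 lat -2.4 Fz 0.4
```

```bash

python3 -m crank '[[[-0.03,0,0,0,0,0,0],[-0.03,0,0,0,0,0,0],[-0.03,0,0,0,0,0,0],[-0.03,0,0,0,0,0,0],[-0.03,0,0,0,0,0,0],[0,0,0,0,0,0,0],[0,0,0,0,0,0,0],[0,0,0,0,0,0,0]]]' >/dev/null; python3 m.py
python3 -m crank '[[[-0.03,0,0,0,0,0,0],[-0.03,0,0,0,0,0,0],[-0.03,0,0,0,0,0,0],[-0.03,0,0,0,0,0,0],[0,0,0,0,0,0,0],[0,0,0,0,0,0,0],[0,0,0,0,0,0,0],[0,0,0,0,0,0,0]]]' >/dev/null; python3 m.py
```

```text
t 13.65 prog 26.2 z 33.8 push 3.1 lat -2.3 Fz -0.4
t 14.65 prog 29.1 z 33.8 push 3.0 lat -1.7 Fz -1.1
```

```bash

python3 -m crank '[[[-0.03,0,0,0,0,0,0],[-0.03,0,0,0,0,0,0],[-0.03,0,0,0,0,0,0],[-0.03,0,0,0,0,0,0],[0,0,0,0,0,0,0],[0,0,0,0,0,0,0],[0,0,0,0,0,0,0],[0,0,0,0,0,0,0]]]' >/dev/null; python3 m.py
python3 -m crank '[[[-0.03,0,0,0,0,0,0],[-0.03,0,0,0,0,0,0],[-0.03,0,0,0,0,0,0],[-0.03,0,0,0,0,0,0],[0,0,0,0,0,0,0],[0,0,0,0,0,0,0],[0,0,0,0,0,0,0],[0,0,0,0,0,0,0]]]' >/dev/null; python3 m.py
```

```text
t 15.65 prog 31.9 z 33.7 push 4.5 lat -2.8 Fz -0.1
t 16.65 prog 35.2 z 33.8 push 2.1 lat -0.2 Fz -0.5
```

```bash
python3 - <<'E'
from h import *
a=cv2.imread("pics/top0.png")[175:225,310:370]; b=capture("top")[175:225,310:370]
cv2.imwrite("pics/c.png",cv2.resize(np.hstack([a,b]),None,fx=6.6,fy=6.6,interpolation=2))
E
```

```text
(no output)
```

View pics/c.png

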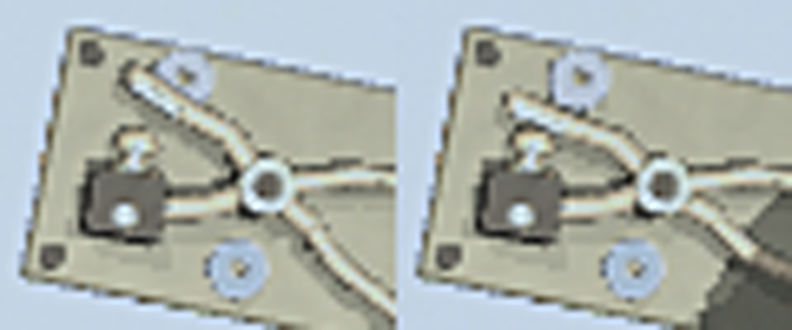

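Left is the start, right is now. The jaw has turned about 9° (tip at crop (130,72) → (512,98)) and is just about to meet the cap at (530,150). Home should be about 14 mm further on.

```bash

python3 -m crank '[[[-0.03,0,0,0,0,0,0],[-0.03,0,0,0,0,0,0],[-0.03,0,0,0,0,0,0],[-0.03,0,0,0,0,0,0],[0,0,0,0,0,0,0],[0,0,0,0,0,0,0],[0,0,0,0,0,0,0],[0,0,0,0,0,0,0]]]' >/dev/null; python3 m.py
python3 -m crank '[[[-0.03,0,0,0,0,0,0],[-0.03,0,0,0,0,0,0],[-0.03,0,0,0,0,0,0],[-0.03,0,0,0,0,0,0],[0,0,0,0,0,0,0],[0,0,0,0,0,0,0],[0,0,0,0,0,0,0],[0,0,0,0,0,0,0]]]' >/dev/null; python3 m.py
python3 -m crank '[[[-0.03,0,0,0,0,0,0],[-0.03,0,0,0,0,0,0],[-0.03,0,0,0,0,0,0],[0,0,0,0,0,0,0],[0,0,0,0,0,0,0],[0,0,0,0,0,0,0],[0,0,0,0,0,0,0],[0,0,0,0,0,0,0]]]' >/dev/null; python3 m.py
```

```text
t 17.7 prog 38.1 z 33.8 push 4.0 lat -1.2 Fz -0.9
t 18.7 prog 40.6 z 33.6 push 6.2 lat -3.1 Fz -0.0
t 19.7 prog 42.6 z 33.5 push 7.1 lat -3.6 Fz 0.1
```

```bash

python3 -m crank '[[[-0.03,0,0,0,0,0,0],[-0.03,0,0,0,0,0,0],[-0.03,0,0,0,0,0,0],[0,0,0,0,0,0,0],[0,0,0,0,0,0,0],[0,0,0,0,0,0,0],[0,0,0,0,0,0,0],[0,0,0,0,0,0,0]]]' >/dev/null; python3 m.py
python3 -m crank '[[[-0.03,0,0,0,0,0,0],[-0.03,0,0,0,0,0,0],[-0.03,0,0,0,0,0,0],[0,0,0,0,0,0,0],[0,0,0,0,0,0,0],[0,0,0,0,0,0,0],[0,0,0,0,0,0,0],[0,0,0,0,0,0,0]]]' >/dev/null; python3 m.py
```

```text
t 20.7 prog 45.3 z 33.6 push 5.6 lat -3.6 Fz -0.6
t 21.7 prog 47.6 z 33.7 push 5.3 lat -1.5 Fz 0.3
```

```bash

python3 -m crank '[[[-0.03,0,0,0,0,0,0],[-0.03,0,0,0,0,0,0],[-0.03,0,0,0,0,0,0],[0,0,0,0,0,0,0],[0,0,0,0,0,0,0],[0,0,0,0,0,0,0],[0,0,0,0,0,0,0],[0,0,0,0,0,0,0]]]' >/dev/null; python3 m.py
```

```text
t 22.7 prog 49.8 z 33.7 push 6.0 lat -2.2 Fz 0.2
```

```bash

python3 -m crank '[[[-0.03,0,0,0,0,0,0],[-0.03,0,0,0,0,0,0],[0,0,0,0,0,0,0],[0,0,0,0,0,0,0],[0,0,0,0,0,0,0],[0,0,0,0,0,0,0],[0,0,0,0,0,0,0],[0,0,0,0,0,0,0]]]' >/dev/null; python3 m.py
```

```text
t 23.7 prog 51.0 z 33.5 push 6.6 lat -3.1 Fz -0.1
```

```bash

python3 -m crank '[[[-0.03,0,0,0,0,0,0],[-0.03,0,0,0,0,0,0],[0,0,0,0,0,0,0],[0,0,0,0,0,0,0],[0,0,0,0,0,0,0],[0,0,0,0,0,0,0],[0,0,0,0,0,0,0],[0,0,0,0,0,0,0]]]' >/dev/null; python3 m.py
```

```text
t 24.7 prog 52.4 z 33.5 push 7.4 lat -3.2 Fz 0.2
```

```bash

python3 -m crank '[[[-0.03,0,0,0,0,0,0],[-0.03,0,0,0,0,0,0],[0,0,0,0,0,0,0],[0,0,0,0,0,0,0],[0,0,0,0,0,0,0],[0,0,0,0,0,0,0],[0,0,0,0,0,0,0],[0,0,0,0,0,0,0]]]' >/dev/null; python3 m.py
```

```text
t 25.7 prog 53.8 z 33.4 push 7.7 lat -3.6 Fz 0.2
```

```bash

python3 -m crank '[[[-0.03,0,0,0,0,0,0],[-0.03,0,0,0,0,0,0],[0,0,0,0,0,0,0],[0,0,0,0,0,0,0],[0,0,0,0,0,0,0],[0,0,0,0,0,0,0],[0,0,0,0,0,0,0],[0,0,0,0,0,0,0]]]' >/dev/null; python3 m.py; python3 - <<'E'
from h import *
a=cv2.imread("pics/top0.png")[180:220,312:362]; b=np.mean([capture("top")[180:220,312:362] for _ in range(2)],0).astype('uint8')
cv2.imwrite("pics/d.png",cv2.resize(np.hstack([a,b]),None,fx=8,fy=8,interpolation=2))
E
```

```text
t 26.7 prog 55.5 z 33.5 push 6.9 lat -3.1 Fz -0.0
```

View pics/d.png

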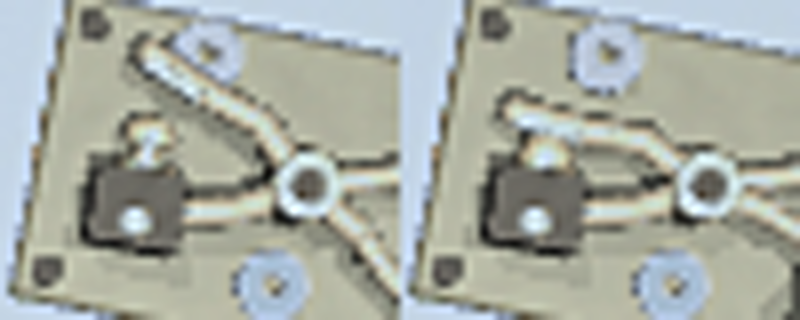

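The cap now sits close to the anvil: crop (150,132) → (545,152), about 5 mm. The force hasn't risen steeply yet, so I'll keep pushing in small steps.

```bash

python3 -m crank '[[[-0.03,0,0,0,0,0,0],[-0.03,0,0,0,0,0,0],[0,0,0,0,0,0,0],[0,0,0,0,0,0,0],[0,0,0,0,0,0,0],[0,0,0,0,0,0,0],[0,0,0,0,0,0,0],[0,0,0,0,0,0,0]]]' >/dev/null; python3 m.py
```

```text
t 27.8 prog 56.7 z 33.4 push 8.4 lat -3.3 Fz 0.2
```

```bash

python3 -m crank '[[[-0.03,0,0,0,0,0,0],[-0.03,0,0,0,0,0,0],[0,0,0,0,0,0,0],[0,0,0,0,0,0,0],[0,0,0,0,0,0,0],[0,0,0,0,0,0,0],[0,0,0,0,0,0,0],[0,0,0,0,0,0,0]]]' >/dev/null; python3 m.py
```

```text
t 28.8 prog 57.9 z 33.4 push 9.2 lat -3.3 Fz 0.4
```

```bash

python3 -m crank '[[[-0.03,0,0,0,0,0,0],[-0.02,0,0,0,0,0,0],[0,0,0,0,0,0,0],[0,0,0,0,0,0,0],[0,0,0,0,0,0,0],[0,0,0,0,0,0,0],[0,0,0,0,0,0,0],[0,0,0,0,0,0,0]]]' >/dev/null; python3 m.py
```

```text
t 29.8 prog 58.9 z 33.3 push 10.0 lat -3.4 Fz 1.2
```

```bash

python3 -m crank '[[[0.06,0,0,0,0,0,0],[0.06,0,0,0,0,0,0],[0.08,0,0,0,0,0,0],[0.15,0,0,0,0,0,0],[0.25,0,0,0,0,0,0],[0.25,0,0,0,0,0,0],[0,0,0,0,0,0,0],[0,0,0,0,0,0,0]]]' >/dev/null; python3 m.py
python3 -m crank '[[[0,0,-0.3,0,0,0,0],[0,0,-0.3,0,0,0,0],[0,0,-0.3,0,0,0,0],[0,0,-0.3,0,0,0,0],[0,0,-0.3,0,0,0,0],[0,0,-0.1,0,0,0,0],[0,0,0,0,0,0,0],[0,0,0,0,0,0,0]]]' >/dev/null; python3 m.py
python3 - <<'E'
from h import *
to([540,-202,73],8,148)
b=capture("top")[175:250,305:425];c=capture("side")[145:220,295:395]
cv2.imwrite("pics/e.png",cv2.resize(np.hstack([b,c]),None,fx=3.6,fy=3.6,interpolation=2))
E
```

```text
t 30.8 prog 39.3 z 33.8 push 0.3 lat -0.3 Fz 0.0
t 31.8 prog 39.0 z 73.5 push 0.0 lat -0.0 Fz 0.1
at [ 502.5 -177.8   73.5] t 31.8 F [-0.49  0.28  0.25] row shift [-0.223 -0.003  0.002] turn [-0.    -0.001 -0.003]
```

View pics/e.png

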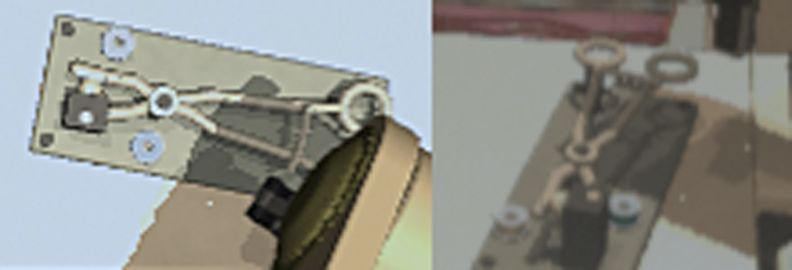

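The ratchet holds by itself: the moving ring is at side crop (672,68), close to the fixed ring, with the hand off. I'll check its position and move over it.

```bash
python3 - <<'E'
from h import *
p=atz("side",(672.5-432)/3.6-.5+295,68.5/3.6-.5+145,45); print(p, np.hypot(*(p-[591,-86,45])[:2]))
to([p[0],p[1],60],8)
E
python3 -m crank '[[[-0.3,0,0,0,0,0,0],[-0.3,0,0,0,0,0,0],[-0.3,0,0,0,0,0,0],[-0.3,0,0,0,0,0,0],[-0.3,0,0,0,0,0,0],[-0.2,0,0,0,0,0,0],[0,0,0.2,0,0,0,0],[0,0,0.2,0,0,0,0]]]' >/dev/null; python3 m.py
python3 -c "
from h import *
to([540,-202,50],8)"
```

```text
[ 540.10013111 -199.70222429   45.        ] 124.57524819242188
at [ 502.6 -177.8   73.6] t 31.9 F [ 0.32  0.1  -0.  ] row shift [-0.217  0.007  0.068] 
t 32.9 prog 81.4 z 63.6 push -0.1 lat 0.3 Fz -0.5
at [ 538.4 -200.3   63.6] t 32.9 F [-0.56  0.14  0.57] row shift [-0.011 -0.003  0.068]
```

```bash

python3 -m crank '[[[0,0,0.1,0,0,0,0],[0,0,0.1,0,0,0,0],[0,0,0.1,0,0,0,0],[0,0,0.1,0,0,0,0],[0,0,0.1,0,0,0,0],[0,0,0.08,0,0,0,0],[0,0,0,0,0,0,0],[0,0,0,0,0,0,0]]]' >/dev/null; python3 m.py
python3 -m crank '[[[0,0,0.04,0,0,0,0],[0,0,0.04,0,0,0,0],[0,0,0.04,0,0,0,0],[0,0,0,0,0,0,0],[0,0,0,0,0,0,0],[0,0,0,0,0,0,0],[0,0,0,0,0,0,0],[0,0,0,0,0,0,0]]]' >/dev/null; python3 m.py
```

```text
t 33.9 prog 81.7 z 49.4 push -0.1 lat 0.0 Fz 0.1
t 34.9 prog 82.0 z 46.8 push 0.5 lat 0.1 Fz 5.3
```

```bash

python3 -m crank '[[[0,0,0.03,0,0,0,0],[0,0,0.03,0,0,0,0],[0,0,0,0,0,0,0],[0,0,0,0,0,0,0],[0,0,0,0,0,0,0],[0,0,0,0,0,0,0],[0,0,0,0,0,0,0],[0,0,0,0,0,0,0]]]' >/dev/null; python3 m.py
```

```text
t 35.9 prog 81.9 z 45.3 push 1.2 lat -0.9 Fz 5.7
```

```bash

python3 -m crank '[[[0,0,0.03,0,0,0,0],[0,0,0.03,0,0,0,0],[0,0,0,0,0,0,0],[0,0,0,0,0,0,0],[0,0,0,0,0,0,0],[0,0,0,0,0,0,0],[0,0,0,0,0,0,0],[0,0,0,0,0,0,0]]]' >/dev/null; python3 m.py
```

```text
t 36.9 prog 82.1 z 43.7 push 0.1 lat -1.6 Fz 5.2
```

```bash

python3 -m crank '[[[0,0,0.03,0,0,0,0],[0,0,0.03,0,0,0,0],[0,0,0,0,0,0,0],[0,0,0,0,0,0,0],[0,0,0,0,0,0,0],[0,0,0,0,0,0,0],[0,0,0,0,0,0,0],[0,0,0,0,0,0,0]]]' >/dev/null; python3 m.py
```

```text
t 37.9 prog 81.4 z 41.7 push 4.7 lat -2.4 Fz 3.4
```

```bash

python3 -m crank '[[[0,0,0.03,0,0,0,0],[0.08,0,0.01,0,0,0,0],[0.1,0,0,0,0,0,0],[0.1,0,0,0,0,0,0],[0.1,0,0,0,0,0,0],[0.1,0,0,0,0,0,0],[0,0,0,0,0,0,0],[0,0,0,0,0,0,0]]]' >/dev/null; python3 m.py
```

```text
t 38.9 prog 70.0 z 41.0 push 2.3 lat -6.2 Fz 4.1
```

```bash

python3 -m crank '[[[0.05,-0.05,0,0,0,0,0],[0.1,-0.03,0,0,0,0,0],[0.1,-0.01,0,0,0,0,0],[0.1,0,0,0,0,0,0],[0.1,0,0,0,0,0,0],[0.05,0,0,0,0,0,0],[0,0,0,0,0,0,0],[0,0,0,0,0,0,0]]]' >/dev/null; python3 m.py
```

```text
t 39.9 prog 57.2 z 40.8 push 2.7 lat -0.8 Fz 4.1
```

```bash

python3 -m crank '[[[0.1,0,0,0,0,0,0],[0.1,0,0,0,0,0,0],[0.1,0.01,0,0,0,0,0],[0.1,0.01,0,0,0,0,0],[0.1,0.01,0,0,0,0,0],[0.04,0.01,0,0,0,0,0],[0,0,0,0,0,0,0],[0,0,0,0,0,0,0]]]' >/dev/null; python3 m.py
```

```text
t 40.9 prog 43.7 z 40.8 push 2.6 lat -2.9 Fz 4.2
```

```bash

python3 -m crank '[[[0.06,0.01,0,0,0,0,0],[0.06,0.01,0,0,0,0,0],[0.06,0.01,0,0,0,0,0],[0,0,0,0,0,0,0],[0,0,0,0,0,0,0],[0,0,0,0,0,0,0],[0,0,0,0,0,0,0],[0,0,0,0,0,0,0]]]' >/dev/null; python3 m.py
```

```text
t 41.9 prog 39.3 z 40.9 push -3.1 lat -0.7 Fz 2.9
```

The push force reversed, so the ring is at its open stop. Lifting off.

```bash

python3 -m crank '[[[-0.03,0,-0.06,0,0,0,0],[0,0,-0.1,0,0,0,0],[0,0,-0.15,0,0,0,0],[0,0,-0.3,0,0,0,0],[0,0,-0.6,0,0,0,0],[0,0,-0.6,0,0,0,0],[0,0,-0.6,0,0,0,0],[0,0,-0.6,0,0,0,0]]]' >/dev/null; python3 m.py
python3 -m crank '[[[0,0,-0.8,0,0,0,0],[0.3,0,-1,0,0,0,0],[0.3,0,-1,0,0,0,0],[0.3,0,-1,0,0,0,0],[0,0,-1,0,0,0,0],[0,0,-1,0,0,0,0],[0,0,-0.5,0,0,0,0],[0,0,0,0,0,0,0]]]' >/dev/null; python3 m.py
python3 - <<'E'
from h import *
b=capture("top")[165:255,305:425];c=capture("side")[145:235,295:395]
cv2.imwrite("pics/f.png",cv2.resize(np.hstack([b,c]),None,fx=3.6,fy=3.6,interpolation=2))
E
```

```text
t 42.9 prog 39.5 z 115.8 push 0.0 lat -0.5 Fz 1.1
t 43.9 prog 17.0 z 272.1 push 0.3 lat -0.2 Fz -0.4
```

View pics/f.png

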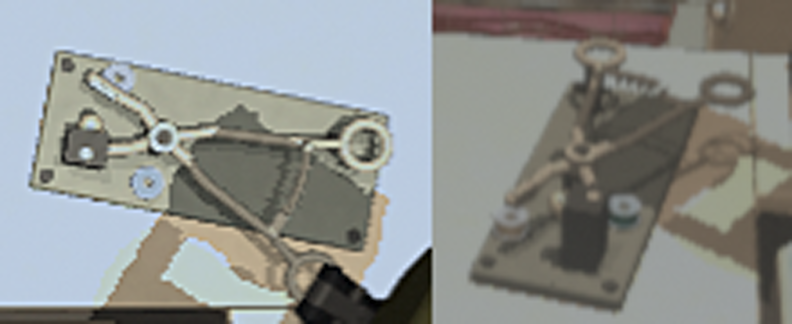

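The forceps are fully open: the moving ring is back at side crop (727,90), the same pixel as at the start. The cap sits against the anvil at (89,120). I'll check the cap travel numerically.

```bash
python3 - <<'E'
from h import *
a=cv2.imread("pics/top0.png"); b=capture("top")
for n,i in(("before",a),("now",b)):
    g=cv2.cvtColor(i,6); print(n); print(g[190:206,324:338])
print(proj("top",[602.8,-41.4,45]))
d=np.array([.983,-.186,0])
print(proj("top",np.array([602.8,-41.4,45])-5*d))
E
```

```text
before
[[180 179 181 174 147 152 146 125 107 186 221 218 210 199]
 [178 178 178 180 178 177 149 136 130 106 117 228 213 163]
 [178 178 179 180 180 181 179 136 138 136 123  84 181 183]
 [175 176 180 184 185 188 187 168 140 139 137 133 132 103]
 [175 180 185 177  79 105 118  92 140 152 135 133 133 131]
 [179 183 177  89 141 178 187 193 188 153 180 164 160 131]
 [183 183 148  73 181 219 217 217 199 148 183 183 178 156]
 [184 183 153 126 137 180 185 220 212 174 142 180 180 177]
 [193 193 163 153  72 136 215 157 113 138 179 180 178 180]
 [114 113  75  99 110 210 222 164 162 166 168 178 178 181]
 [ 91  86  65 116 170 172 202 181 119 114 171 182 178 177]
 [ 68 108 106 110 111 102  99  83  77 125 102 190 181 179]
 [115 108 104 106 105 104 101 100 112 109 104 150 194 188]
 [116 106 106 106 107 104 102 107 108 107 103  91 113 108]
 [118 107 107 107 102 101 106 107 109 109  97  46  93  92]
 [113 108 103  96  91  95 101 107 109 106 113 163 199 190]]
now
[[172 171 172 167 141 144 140 119 103 178 212 209 202 191]
 [170 171 172 173 170 169 144 129 124  99 112 219 204 155]
 [170 171 171 171 172 171 
[... 229 characters left out ...]
60  74  75  96 176 173 173 172 171 149]
 [175 180 173  81 140 173 191 180 141 170 172 171 172 169]
 [185 183 149 103 184 206 205 194 162 135 171 171 171 171]
 [110 106  81 158 195 214 212 208 194 151 172 170 172 172]
 [ 87  76  61 113 164 158 169 188 181 118 177 172 170 169]
 [ 64 101 101 105 105  95  90  80  80 117 105 182 173 172]
 [111 104 100 100 101 100  95  94 105 103  99 142 186 180]
 [112 102 101 101 102  99  98 101 102 102  98  88 107 103]
 [112 103 102 101  98  97 100 103 103 103  93  44  89  88]
 [109 103 100  92  87  90  97 101 104 100 108 157 191 180]]
(np.float64(329.94159664905845), np.float64(197.25284911906036))
(np.float64(329.52237503968513), np.float64(199.4643026508258))
```

```bash
python3 -c "
from h import *
print(finish_job())"
```

```text
the job is handed in; nothing more can be done
None
```

The job is handed in at about 44 s: the ratchet held the handles shut with the hand off, then the handles were unlocked and let fully open; the cap looks home, at about 4.5–5 mm of its 5 mm travel against the 4.2 mm needed, and the highest force I read was about 10.7 N.

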